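# Run a fingertip along the contact plungers of a test fixture

## Robot

A 7-joint arm with a two-finger parallel gripper is mounted at the origin on the work surface. World frame = base frame: x ahead of the robot, y to its left, z up, the work surface at z = 0. Lengths are in m, angles in rad, forces in N, time in s.
With the tool pointing down it reaches from about 0.35 to 0.9 m from the base axis. Payload 8.1 kg.
Tool frame: the origin (TCP) lies on the centre line of the jaws, within the pads' length; the fingertips stand 19 mm ahead of it and the grasp point (between the pads) is the TCP (arm.tip_reach is the distance from the TCP to the fingertips, in m); z points along the fingers, y is the line along which they close (so a half turn about z gives the same grasp; the last joint's range is limited). The gripper opens to 92 mm and grips with 3 to 60 N. Pads are 19 mm wide; open, the fingers measure 130 mm over their backs; the gripper's body (75 mm by 190 mm) begins 47 mm behind the grasp point.
Start: joints at [1.148, 0.434, 0.025, 1.573, -0.012, 1.134, -0.075], TCP at [0.196, -0.593, 0.246] pointing down, gripper open.
Joint ranges: [-2.62, 2.62], [-0.44, 2.09], [-1.27, 1.32], [0.08, 2.57], [-1.32, 4.46], [0.12, 2], [-2.74, 2.74]. Speed limits (rad/s): [2.22, 2.22, 3.01, 3.01, 3.14, 3.14, 3.14].

## Interface

Orientations are given as a rotation vector (axis times angle).
In Python, from cell import arm gives the robot as it stands.
- The arm moves only by the tool arm_command, never from a script. Its argument "targets" is a list that holds one entry, the list of rows, each a list of 6 numbers: the shift along the tool's x, y, z in m, then the turn, a rotation vector about the tool's x, y, z in rad. A call has 1 to 10 rows; each row shifts and turns the commanded pose from where the row before left it, along the tool's axes as they then stand; what a row does not reach is not made up. A row lasts 1/8 s, in which the tool goes at most 62.5 mm and 10.7 degrees, less where a joint would pass 70% of its speed; a pose out of reach is approached as far as the arm can. A call with a gripper value outside its range is refused whole. "jaw" is the finger opening in m, from 0 to 0.0918, set as the call begins (left out, the last holds). The fingers move at their own pace and stop on an object; "newtons" is the grip in N (left out, the last holds). Time passes only in rows, so rows that do not move let the fingers close. It gives the time, the measured TCP pose, the force, the opening and the grip force at its end, in the units of the state.
- arm.observe(): the state, without advancing time (a new reading comes with each control period).
- arm.get_image(name): name is "side" or "top"; returns a dict with "pixels" (420x560x3 uint8, red, green, blue), "z_map" (420x560 float32, m along the optical axis (not along the pixel's ray), 0 where there is no reading), "fx", "fy", "cx", "cy" (pixels), "xyz" and "rotation" of the camera in the world. Camera axes: x right, y down, z forward; pixel columns grow to the right and rows downward; lengths in m; the calibration is good to about 2 mm. A picture is of the moment at which its call begins.
- arm.sign_off(): hands the job in; it is judged then, once.
The state is a dict: "clock": time; "joints": joint angles; "dq": joint speeds; "joint_efforts": joint torques, N m; "position": TCP position; "ee_rot": TCP orientation; "force": force on the tool from outside, world axes, zero at the start; "ft_torque": the same for the moment, N m; "width": opening from 0.0 (shut) to 1.0 (fully open); "gripper_force": force on a finger pad.
Only numpy, scipy, OpenCV 4.12 (cv2) and the standard library are available. Lean on these libraries where they do the work, as an engineer would, in place of code of your own. Each camera call takes 0.05 s, during which the arm holds its last target. There are 200 camera calls.

## Task

Check the spring contacts of the fixture that has the dummy plug standing in its socket: run the fingertips lightly along its arc of four brass plungers, starting at the one nearest the clamp post, and press each in turn about half-way down, letting it spring back up before the next one is pressed and never pushing one down to its stop. Do not touch the other fixture or the plug, lift nothing, and leave everything else where it lies.

Things in the scene. Friction and masses are not known exactly. Their poses are not given: they have to be found in the camera images.
- fixture: the fixed aluminium fixture to test, the one with the plug in its socket: block 130 (x) by 170 (y) by 22 mm high on an 8 mm black base plate; origin at the centre of its underside, 8 mm above the table. An arc of four brass plungers (radius 85 mm, bulging to its +x) rises from a steel arc strip, top 30 mm above the origin; square socket at (-40, 0) mm; bar 20 mm high along its -x side
- clamp_post (a point): top centre of the clamp post of the fixture to test: a round steel boss 36 mm across at the fixture's (-25, +64) mm, 64 mm above its origin and 54 mm from plunger 1's axis; from it an arm with a cross-shaped knob (84 mm above the origin) points 64 mm to the fixture's -x side, away from the plungers; fixed
- other_fixture: a second, identical fixed fixture on the same base plate, with an empty socket: to be left alone
- plug: the loose dummy plug, 25 by 25 mm, 58 mm tall (a grey block with a narrower steel top), standing in the 28 mm wide, 10 mm deep square socket of the fixture to be tested; origin at the centre of its underside; its top is 80 mm above the fixture's origin
- p1_top (a point): top centre of the head of plunger 1 (the plunger at the end of the arc nearest the clamp post): brass mushroom head 16 mm across and 10 mm tall, its top at rest 56 mm above the fixture's origin; neighbours stand 36 mm apart; the point sinks with the plunger
- p2_top (a point): top centre of the head of plunger 2 (second in the row, counted from the clamp post): brass mushroom head 16 mm across and 10 mm tall, its top at rest 56 mm above the fixture's origin; neighbours stand 36 mm apart; the point sinks with the plunger
- p3_top (a point): top centre of the head of plunger 3 (third in the row): brass mushroom head 16 mm across and 10 mm tall, its top at rest 56 mm above the fixture's origin; neighbours stand 36 mm apart; the point sinks with the plunger
- p4_top (a point): top centre of the head of plunger 4 (the last plunger, at the end of the arc farthest from the clamp post): brass mushroom head 16 mm across and 10 mm tall, its top at rest 56 mm above the fixture's origin; neighbours stand 36 mm apart; the point sinks with the plunger
- p1 (a joint): how far plunger 1 is pressed down, m: 0 up, 0.012 at its stop. A spring returns it: 0.5 N starts it, about 2.6 N holds it half-way, 4.7 N at the stop
- p2 (a joint): how far plunger 2 is pressed down, m: 0 up, 0.012 at its stop. A spring returns it: 0.5 N starts it, about 2.6 N holds it half-way, 4.7 N at the stop
- p3 (a joint): how far plunger 3 is pressed down, m: 0 up, 0.012 at its stop. A spring returns it: 0.5 N starts it, about 2.6 N holds it half-way, 4.7 N at the stop
- p4 (a joint): how far plunger 4 is pressed down, m: 0 up, 0.012 at its stop. A spring returns it: 0.5 N starts it, about 2.6 N holds it half-way, 4.7 N at the stop
- spool: white plastic spool 48 mm across, 45 mm tall, standing between the fixtures; a bystander, origin on its underside
- collar: steel collar 48 mm across, 18 mm tall, lying flat on the base plate beyond the fixtures; a bystander, origin on its underside
- screwdriver: screwdriver lying to the left of the base plate, beyond the brush; a bystander, origin on its underside
- brush: brush lying to the left of the base plate; a bystander, origin on its underside
- wrench: wrench lying to the right of the base plate; a bystander, origin on its underside
- can: can 52 mm across, 120 mm tall, standing beyond the base plate, left; a bystander, origin on its underside
- jar: jar 56 mm across, 60 mm tall, standing beyond the base plate, right; a bystander, origin on its underside
Mind the look-alikes: they are no part of the job. Several things have the shape of the plug; the one meant has the colours described above.

How it is judged:
On the way, in this order (a step that is already met when the one before it is completed fails the run):
1. plunger 1 is pressed more than 3 mm, the other three being up (less than 1.5 mm), for 0.1 s (value of joint p1 above 0.003 m and value of joint each of p2, p3, p4 below 0.0015 m), for 0.1 s.
2. plunger 2 is pressed more than 3 mm, the other three being up (less than 1.5 mm), for 0.1 s (value of joint p2 above 0.003 m and value of joint each of p1, p3, p4 below 0.0015 m), for 0.1 s.
3. plunger 3 is pressed more than 3 mm, the other three being up (less than 1.5 mm), for 0.1 s (value of joint p3 above 0.003 m and value of joint each of p1, p2, p4 below 0.0015 m), for 0.1 s.
4. plunger 4 is pressed more than 3 mm, the other three being up (less than 1.5 mm), for 0.1 s (value of joint p4 above 0.003 m and value of joint each of p1, p2, p3 below 0.0015 m), for 0.1 s.
At the end, for the whole second after the job is handed in: all four plungers of the fixture are up again (within 1.5 mm), the plug stands in its socket within 6 mm of its start, upright and at rest, and every bystander lies within 20 mm of its start (value of joint each of p1, p2, p3, p4 below 0.0015 m and distance of plug from where it was at the start of the episode below 0.006 m and angle between plug's own z axis and vertical below 0.15 rad and linear speed of plug below 0.02 m/s and distance of each of spool, collar, screwdriver, brush, wrench, can, jar from where it was at the start of the episode below 0.02 m); the robot touches nothing.
It fails at once if a plunger is pushed to its stop (more than 11 mm of its 12 mm) (value of joint any of p1, p2, p3, p4 above 0.011 m).
It fails at once if the other fixture or one of its plungers is touched (more than 0.5 N) (contact force between any of the fingers, the arm and other_fixture above 0.5 N).
It fails at once if the plug is touched (more than 0.5 N), moved or lifted (more than 6 mm) (contact force between any of the fingers, the arm and plug above 0.5 N or distance of plug from where it was at the start of the episode above 0.006 m).
It fails at once if the fixture is pushed with more than 25 N (contact force between any of the fingers, the arm and fixture above 25 N).
It fails at once if a bystander is moved, lifted or carried (more than 20 mm) (distance of any of spool, collar, screwdriver, brush, wrench, can, jar from where it was at the start of the episode above 0.02 m).
It also fails if it takes over 48 s, if anything falls off the work surface, if the arm or the gripper's body presses on something with over 40 N, if the wrist force passes 120 N, or if a joint passes its speed limit or range.

## Working session

There is one attempt and no reset: what is moved stays moved. The work goes in short steps, Python scripts to look and compute and a tool call to move; the robot and the scene stay as the last step left them, time stands still between calls to the robot, and variables do not carry over. Pictures are saved under pics/ and viewed, at most 10 in all, crops included, and the job is handed in when it is done.

Besides the shell and the picture viewer there is one more tool, called as name(argument=value, ...) on one line, values as JSON. arm_command: Moves the arm, as the interface text tells. Its arguments: {"type":"object","properties":{"targets":{"type":"array","items":{"type":"array","items":{"type":"array","items":{"type":"number"}}}},"jaw":{"type":"number"},"newtons":{"type":"number"}},"required":["targets"]}

```bash
mkdir -p pics
cat > h.py <<'E'
import numpy as np,cv2
from cell import arm
def world(im,u,v,z=None):
    R=np.array(im["rotation"]); 
    if R.shape!=(3,3): R=cv2.Rodrigues(R.astype(float))[0]
    d=R@np.array([(u-im["cx"])/im["fx"],(v-im["cy"])/im["fy"],1.0]); o=np.array(im["xyz"])
    s=im["z_map"][int(round(v)),int(round(u))] if z is None else (z-o[2])/d[2]
    return o+d*s
E
python3 - <<'E'
from h import *
import pickle
for n in("top","side"):
    im=arm.get_image(n); pickle.dump(im,open(n+".pkl","wb"))
    cv2.imwrite(f"pics/{n}0.png",im["pixels"][:,:,::-1]); print(n,im["xyz"],np.array(im["rotation"]).round(3).tolist(),im["fx"])
print(arm.observe())
E
```

```text
top [0.39391104 0.04921061 1.38579054] [-2.141, 2.184, -0.126] 466.9698914784927
side [0.0222464  0.70137347 0.70222833] [-0.83, 2.414, -1.213] 447.7197636467279
{'clock': 0.1, 'joints': array([ 1.14834815,  0.43514424,  0.02497617,  1.57402035, -0.0116052 ,
        1.13397902, -0.07510275]), 'dq': array([-0.00035107, -0.00039743, -0.00017179, -0.00205619, -0.00021268,
        0.00059061,  0.0024534 ]), 'joint_efforts': array([ 3.25781155e-03, -6.69132042e+01,  9.88337584e-01, -3.15149045e+01,
       -6.04666932e-02,  3.73817061e-02,  5.02893522e-05]), 'position': array([ 0.19632963, -0.59290645,  0.24502357]), 'ee_rot': array([-3.10017783e+00, -4.99941330e-01,  5.42974254e-04]), 'force': array([ 0.68272361,  0.4961229 , -0.37065817]), 'ft_torque': array([-0.05052946, -0.00027617, -0.03373939]), 'gripper_force': 0.0, 'width': 0.9987413793478539}
```

View pics/top0.png

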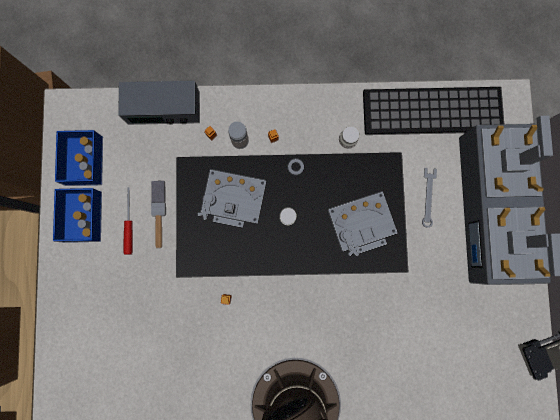

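View pics/side0.png

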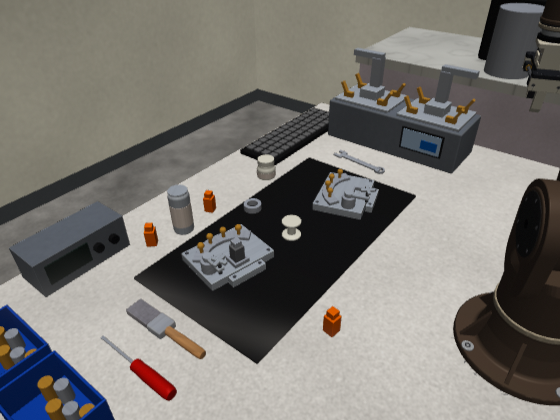

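The top view shows two fixtures: the left one, around (232,196), has a plug block at about (230,208). The right one, around (363,222), has no plug. The side view agrees, with the plug at (237,247). Next I'll zoom in and measure the heads.

Run:
```python
from h import *
import pickle
T=pickle.load(open("top.pkl","rb"));S=pickle.load(open("side.pkl","rb"))
a=cv2.resize(T["pixels"][160:235,190:275],None,fx=6,fy=6,interpolation=cv2.INTER_CUBIC)
b=cv2.resize(S["pixels"][215:290,175:280],None,fx=6,fy=6,interpolation=cv2.INTER_CUBIC)
cv2.imwrite("pics/topc.png",a[:,:,::-1]);cv2.imwrite("pics/sidec.png",b[:,:,::-1])
for n,im,(r0,r1,c0,c1) in(("top",T,(160,235,190,275)),("side",S,(215,290,175,280))):
    h=cv2.cvtColor(im["pixels"],cv2.COLOR_RGB2HSV)
    m=np.zeros(h.shape[:2],np.uint8); m[r0:r1,c0:c1]=cv2.inRange(h,(8,110,80),(28,255,255))[r0:r1,c0:c1]
    k,l,st,ce=cv2.connectedComponentsWithStats(m)
    for i in range(1,k):
        if st[i,4]>5:
            u,v=ce[i]; print(n,ce[i].round(1),st[i],world(im,u,v,.062 if n=="top" else .058).round(4),world(im,u,v).round(4))
# high points by depth in top
r=range(160,235);P=np.array([[*world(T,u,v),u,v] for v in r for u in range(190,275)])
for lo,hi in((.03,.045),(.066,.076),(.08,.1)):
    q=P[(P[:,2]>lo)&(P[:,2]<hi)]; print(lo,len(q))
    if lo>.06: print(q.round(3).tolist()[:60])
    else:
        print(cv2.minAreaRect(q[:,:2].astype(np.float32)*1000))
```

```text
top [229.2 178.6] [227 177   5   5  19] [0.6417 0.1743 0.062 ] [0.6414 0.1742 0.0637]
top [241.7 181.1] [240 179   5   5  18] [0.6338 0.1384 0.062 ] [0.6335 0.1383 0.0637]
top [217.  181.5] [215 180   5   4  16] [0.6341 0.2095 0.062 ] [0.6339 0.2094 0.0629]
top [251.8 188.4] [250 186   5   5  19] [0.6121 0.1098 0.062 ] [0.6122 0.1098 0.0612]
side [237.7 228. ] [235 224   6  10  43] [0.6103 0.1153 0.058 ] [0.6072 0.1184 0.0614]
side [222.6 230.9] [220 227   6  10  44] [0.6309 0.1446 0.058 ] [0.6297 0.1456 0.0592]
side [209.5 236.9] [206 233   7  10  46] [0.6395 0.1788 0.058 ] [0.6384 0.1797 0.0592]
side [200.3 246.2] [197 242   7  11  49] [0.6324 0.2145 0.058 ] [0.6302 0.2163 0.0604]
0.03 1376
((585.6643676757812, 167.4840545654297), (169.4174346923828, 149.51344299316406), 77.53006744384766)
0.066 142
[[0.646, 0.175, 0.066, 229.0, 177.0], [0.64, 0.172, 0.067, 230.0, 179.0], [0.638, 0.209, 0.066, 217.0, 180.0], [0.635, 0.215, 0.067, 215.0, 181.0], [0.635, 0.209, 0.067, 217.0, 181.0], [0.633, 0.134, 0.069, 243.0, 181.0], [0.632, 0.203, 0.066, 219.0, 182.0], [0.63, 0.143, 0.068, 240.0, 
[... 3432 characters left out ...]
, [0.553, 0.247, 0.085, 203.0, 209.0], [0.552, 0.243, 0.092, 204.0, 209.0], [0.551, 0.185, 0.085, 225.0, 209.0], [0.551, 0.182, 0.088, 226.0, 209.0], [0.551, 0.179, 0.086, 227.0, 209.0], [0.551, 0.176, 0.086, 228.0, 209.0], [0.551, 0.173, 0.088, 229.0, 209.0], [0.55, 0.17, 0.089, 230.0, 209.0], [0.55, 0.167, 0.091, 231.0, 209.0], [0.549, 0.248, 0.092, 202.0, 210.0], [0.548, 0.245, 0.095, 203.0, 210.0], [0.549, 0.243, 0.091, 204.0, 210.0], [0.548, 0.176, 0.086, 228.0, 210.0], [0.548, 0.173, 0.086, 229.0, 210.0], [0.548, 0.17, 0.089, 230.0, 210.0], [0.548, 0.168, 0.085, 231.0, 210.0], [0.546, 0.247, 0.096, 202.0, 211.0], [0.546, 0.245, 0.094, 203.0, 211.0], [0.546, 0.243, 0.089, 204.0, 211.0]]
```

View pics/topc.png

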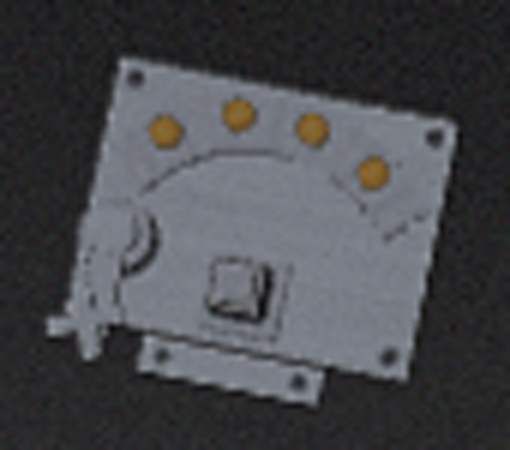

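View pics/sidec.png

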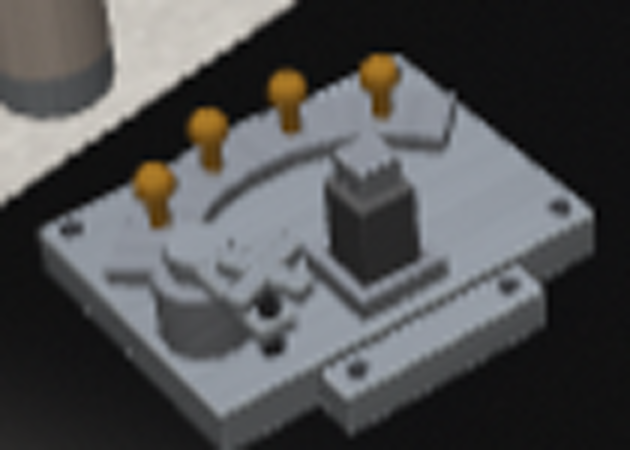

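The crops show the heads in the top view at (217,181.5), (229,178.6), (242,181) and (252,188). The clamp post is at about (209,198), so plunger 1 is the leftmost. The spacing comes out at 36 mm and the post to P1 at 54 mm, both as specified. I'll close the jaws and head over at a safe height.

arm_command(targets=[[[0,0,0,0,0,0.16],[0.028,-0.036,0,0,0,0],[0.028,-0.036,0,0,0,0],[0.028,-0.036,0,0,0,0],[0.028,-0.036,0,0,0,0],[0.028,-0.036,0,0,0,0],[0.028,-0.036,0,0,0,0],[0.028,-0.036,0,0,0,0],[0.028,-0.036,0,0,0,0],[0.028,-0.036,0,0,0,0]]], jaw=0)

```text
clock: 1.35
position: [0.3941, -0.232, 0.2456]
ee_rot: [-3.132, -0.25, 0.0]
force: [1.6, -0.7, 0.2]
width: 0.009
gripper_force: 0.0
```

arm_command(targets=[[[0.028,-0.036,0,0,0,0],[0.028,-0.036,0,0,0,0],[0.028,-0.036,0,0,0,0],[0.028,-0.036,0,0,0,0],[0.028,-0.036,0,0,0,0],[0.028,-0.036,0,0,0,0],[0.028,-0.036,0,0,0,0],[0.028,-0.036,0,0,0,0],[0,0,0,0,0,0],[0,0,0,0,0,0]]])

```text
clock: 2.6
position: [0.5686, 0.086, 0.2451]
ee_rot: [3.131, 0.251, -0.002]
force: [-0.0, -0.3, -0.6]
width: 0.007
gripper_force: 0.0
```

```bash
cat > go.py <<'E'
from h import *
import sys
P=[(.634,.2095),(.6417,.1743),(.6338,.1384),(.612,.110)]
s=arm.observe();R=cv2.Rodrigues(np.array(s["ee_rot"]))[0];p=s["position"]
print(round(s["clock"],2),p.round(4),R.round(3).tolist(),s["force"].round(2),s["width"])
for i,q in enumerate(P): print(i+1,(R.T@(np.array([*q,.083])-p)).round(4))
E
python3 go.py
```

```text
2.6 [0.5686 0.086  0.2451] [[0.987, 0.159, -0.001], [0.159, -0.987, -0.001], [-0.001, 0.001, -1.0]] [-0.04 -0.32 -0.55] 0.007362475756943079
1 [ 0.0844 -0.1117  0.162 ]
2 [ 0.0864 -0.0757  0.162 ]
3 [ 0.0729 -0.0415  0.162 ]
4 [ 0.0469 -0.0169  0.1621]
```

arm_command(targets=[[[0.028,-0.037,0,0,0,0],[0.028,-0.037,0,0,0,0],[0.028,-0.038,0,0,0,0],[0,0,0.04,0,0,0],[0,0,0.04,0,0,0],[0,0,0.04,0,0,0],[0,0,0.02,0,0,0],[0,0,0,0,0,0],[0,0,0,0,0,0]]])

```text
clock: 3.72
position: [0.6352, 0.2106, 0.1074]
ee_rot: [-3.131, -0.25, -0.004]
force: [0.7, -0.6, 0.7]
width: 0.007
gripper_force: 0.0
```

```bash
python3 go.py
python3 - <<'E'
from h import *
im=arm.get_image("side")
cv2.imwrite("pics/s1.png",cv2.resize(im["pixels"][180:290,160:300],None,fx=5,fy=5,interpolation=cv2.INTER_CUBIC)[:,:,::-1])
E
```

```text
3.73 [0.6352 0.2106 0.1074] [[0.987, 0.159, 0.002], [0.159, -0.987, 0.001], [0.002, -0.0, -1.0]] [ 0.69 -0.62  0.69] 0.006732628410564082
1 [-0.0014  0.0009  0.0244]
2 [0.0006 0.0369 0.0244]
3 [-0.0129  0.0711  0.0244]
4 [-0.0389  0.0957  0.0243]
```

View pics/s1.png

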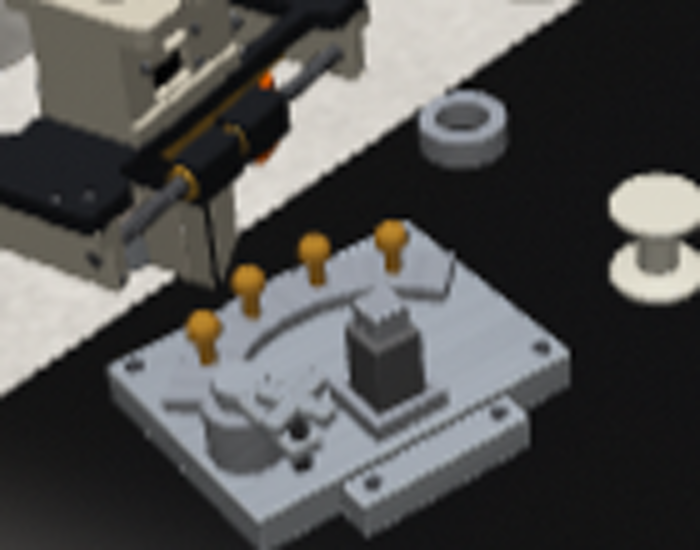

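The tip hangs above plunger 1, at crop (217,288) with the head at (205,325), and the body clears everything. I'll descend gently to about 5 mm of nominal press.

arm_command(targets=[[[-0.001,0.001,0.01,0,0,0],[0,0,0.01,0,0,0],[0,0,0.003,0,0,0],[0,0,0.003,0,0,0],[0,0,0.003,0,0,0],[0,0,0,0,0,0],[0,0,0,0,0,0],[0,0,0,0,0,0]]])

```text
clock: 4.78
position: [0.6333, 0.2093, 0.0769]
ee_rot: [3.132, 0.251, -0.0]
force: [-2.0, -1.0, 2.6]
width: 0.004
gripper_force: 1.4
```

```bash
cat >> go.py <<'E'
im=arm.get_image("side");h=cv2.cvtColor(im["pixels"],cv2.COLOR_RGB2HSV)
m=np.zeros(h.shape[:2],np.uint8); m[215:290,175:255]=cv2.inRange(h,(8,110,80),(28,255,255))[215:290,175:255]
k,l,st,ce=cv2.connectedComponentsWithStats(m)
for i in range(1,k):
    if st[i,4]>5: print(ce[i].round(1),st[i])
print([arm.observe()["force"].round(2).tolist()])
cv2.imwrite(sys.argv[1],cv2.resize(im["pixels"][180:290,160:300],None,fx=5,fy=5,interpolation=cv2.INTER_CUBIC)[:,:,::-1])
E
python3 go.py pics/s2.png
```

```text
4.78 [0.6333 0.2093 0.0769] [[0.987, 0.159, 0.0], [0.159, -0.987, -0.0], [-0.0, 0.0, -1.0]] [-2.05 -1.01  2.6 ] 0.0036371900575855195
1 [ 0.0007 -0.     -0.0061]
2 [ 0.0027  0.0359 -0.0061]
3 [-0.0108  0.0701 -0.0061]
4 [-0.0369  0.0947 -0.0061]
[237.6 227.9] [235 224   6  10  44]
[200.5 228.3] [200 226   2   5   6]
[222.6 230.9] [220 227   6  10  44]
[210.4 237.3] [209 233   4  10  29]
[200.4 248.7] [198 246   6   7  29]
[[-2.29, -0.94, 2.87]]
```

View pics/s2.png

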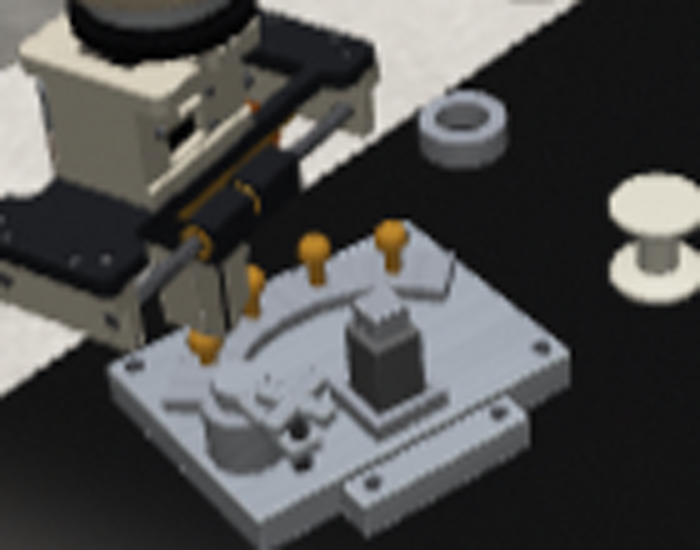

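Plunger 1 is clearly sunk about 6 mm (crop (205,345)), and 2.6 N confirms half-way. I'll lift, shift and press plunger 2.

arm_command(targets=[[[0,0,-0.01,0,0,0],[0,0,-0.02,0,0,0],[0,0,0,0,0,0],[0.0027,0.036,0,0,0,0],[0,0,0,0,0,0],[0,0,0,0,0,0]]])

```text
clock: 5.58
position: [0.6416, 0.1745, 0.1067]
ee_rot: [-3.131, -0.25, 0.0]
force: [0.0, 0.9, 0.1]
width: 0.005
gripper_force: 0.0
```

arm_command(targets=[[[0,0,0.01,0,0,0],[0,0,0.01,0,0,0],[0,0,0.003,0,0,0],[0,0,0.003,0,0,0],[0,0,0.003,0,0,0],[0,0,0,0,0,0],[0,0,0,0,0,0],[0,0,0,0,0,0]]])

```text
clock: 6.58
position: [0.6418, 0.1744, 0.078]
ee_rot: [-3.131, -0.251, -0.001]
force: [-1.1, 0.9, 2.7]
width: 0.005
gripper_force: 1.2
```

```bash
python3 go.py pics/s3.png
```

```text
6.58 [0.6418 0.1744 0.078 ] [[0.987, 0.159, 0.0], [0.159, -0.987, 0.0], [0.0, -0.0, -1.0]] [-1.09  0.94  2.66] 0.005058197071961988
1 [-0.0021 -0.0359 -0.005 ]
2 [-0.0001  0.0001 -0.005 ]
3 [-0.0136  0.0343 -0.005 ]
4 [-0.0397  0.0588 -0.005 ]
[208.5 216.8] [206 215   5   6  11]
[237.7 228. ] [235 224   6  10  43]
[222.6 230.9] [220 227   6  10  44]
[209.3 238.9] [207 236   6   7  30]
[200.3 246.2] [197 242   7  11  49]
[[-1.6, 1.35, 2.58]]
```

Plunger 2 is down 5 mm (2.7 N) and plunger 1 is back up. Next is plunger 3.

arm_command(targets=[[[0,0,-0.01,0,0,0],[0,0,-0.02,0,0,0],[0,0,0,0,0,0],[-0.0135,0.034,0,0,0,0],[0,0,0,0,0,0],[0,0,0,0,0,0]]])

```text
clock: 7.38
position: [0.6339, 0.1387, 0.1078]
ee_rot: [-3.131, -0.25, -0.0]
force: [0.9, -0.2, 0.1]
width: 0.003
gripper_force: 0.0
```

arm_command(targets=[[[0,0,0.01,0,0,0],[0,0,0.01,0,0,0],[0,0,0.004,0,0,0],[0,0,0.003,0,0,0],[0,0,0.003,0,0,0],[0,0,0,0,0,0],[0,0,0,0,0,0],[0,0,0,0,0,0]]])

```text
clock: 8.38
position: [0.6339, 0.1387, 0.078]
ee_rot: [-3.131, -0.251, -0.001]
force: [-1.5, 1.5, 2.9]
width: 0.007
gripper_force: 1.2
```

```bash
python3 go.py pics/s4.png
```

```text
8.38 [0.6339 0.1387 0.078 ] [[0.987, 0.159, 0.0], [0.159, -0.987, 0.0], [0.0, -0.0, -1.0]] [-1.53  1.5   2.92] 0.0069678725200821405
1 [ 0.0113 -0.0699 -0.005 ]
2 [ 0.0133 -0.0339 -0.005 ]
3 [-0.0002  0.0003 -0.005 ]
4 [-0.0262  0.0248 -0.005 ]
[237.7 228. ] [235 224   6  10  43]
[222.5 232.6] [220 230   6   7  31]
[209.4 236.8] [206 233   7  10  47]
[200.3 246.2] [197 242   7  11  49]
[[-1.15, 0.76, 2.26]]
```

Plunger 3 is down and the others are up. Now plunger 4.

arm_command(targets=[[[0,0,-0.01,0,0,0],[0,0,-0.02,0,0,0],[0,0,0,0,0,0],[-0.026,0.0245,0,0,0,0],[0,0,0,0,0,0],[0,0,0,0,0,0]]])

```text
clock: 9.18
position: [0.6124, 0.1104, 0.108]
ee_rot: [-3.131, -0.25, -0.001]
force: [0.2, -0.2, 0.3]
width: 0.005
gripper_force: 0.0
```

arm_command(targets=[[[0,0,0.01,0,0,0],[0,0,0.01,0,0,0],[0,0,0.004,0,0,0],[0,0,0.003,0,0,0],[0,0,0.003,0,0,0],[0,0,0,0,0,0],[0,0,0,0,0,0],[0,0,0,0,0,0]]])

```text
clock: 10.18
position: [0.6121, 0.1103, 0.078]
ee_rot: [-3.131, -0.251, -0.0]
force: [-1.4, 0.8, 2.8]
width: 0.006
gripper_force: 1.2
```

```bash
python3 go.py pics/s5.png
```

```text
10.18 [0.6121 0.1103 0.078 ] [[0.987, 0.159, 0.0], [0.159, -0.987, 0.0], [0.0, -0.0, -1.0]] [-1.38  0.78  2.76] 0.006452655131318088
1 [ 0.0374 -0.0945 -0.005 ]
2 [ 0.0394 -0.0585 -0.005 ]
3 [ 0.0259 -0.0243 -0.005 ]
4 [-0.0002  0.0003 -0.005 ]
[222.6 231. ] [220 227   6  10  43]
[237.5 229.8] [235 227   6   7  30]
[209.4 236.8] [206 233   7  10  47]
[200.3 246.2] [197 242   7  11  49]
[[-2.05, 0.94, 2.24]]
```

Plunger 4 is down and the others are up. I'll retreat upwards and check.

arm_command(targets=[[[0,0,-0.01,0,0,0],[0,0,-0.03,0,0,0],[0,0,-0.04,0,0,0],[0,0,-0.04,0,0,0],[0,0,0,0,0,0],[0,0,0,0,0,0],[0,0,0,0,0,0],[0,0,0,0,0,0]]])

```text
clock: 11.22
position: [0.6116, 0.11, 0.1967]
ee_rot: [3.131, 0.251, -0.003]
force: [0.3, -0.1, 0.0]
width: 0.008
gripper_force: 0.0
```

```bash
python3 go.py pics/s6.png
```

```text
11.22 [0.6116 0.11   0.1967] [[0.987, 0.159, -0.002], [0.159, -0.987, -0.0], [-0.002, 0.0, -1.0]] [ 0.27 -0.13  0.03] 0.007971085927297469
1 [ 0.0381 -0.0946  0.1136]
2 [ 0.0401 -0.0587  0.1136]
3 [ 0.0266 -0.0245  0.1136]
4 [6.000e-04 1.000e-04 1.137e-01]
[237.7 228. ] [235 224   6  10  43]
[222.6 230.9] [220 227   6  10  44]
[209.4 236.8] [206 233   7  10  47]
[200.3 246.2] [197 242   7  11  49]
[[-0.27, 0.06, 0.89]]
```

View pics/s6.png

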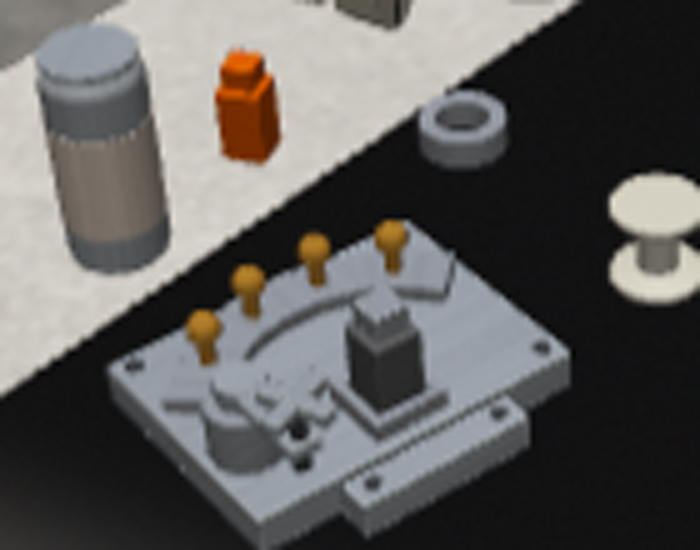

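All four heads, at crop (205,328), (249,283), (315,250) and (392,240), are back at their starting pixels. The plug at (383,345) is undisturbed and the arm is clear.

```bash
python3 -c "
from cell import arm
print(arm.sign_off())"
```

```text
the job is handed in; nothing more can be done
None
```

I pressed plungers 1 to 4 in order, each about half-way (5–6 mm, roughly 2.7 N); all four sprang back, the plug wasn't disturbed, and the job is handed in (no verdict was returned).

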